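Clamp a tube offcut with the ratchet lever

TASK

Stand the square aluminium tube offcut upright on the bed of the ratchet clamp, midway across the jaws between the copper pad and the blue stop block, and let go of it. Then pump the yellow ratchet lever back and forth until the pad grips the tube firmly against the stop - clearly stiff at the lever, but not so hard that the thin-walled tube is crushed - and leave the lever swung back at its rear stop. Close the clamp only with the lever, and leave the collar, the spray can and the hammer where they are.

Things in the scene. Friction and masses are not known exactly. Their poses are not given: they have to be found in the camera images.
- tube_center (a point): centre of the loose square aluminium tube offcut: 50 x 50 mm outside, 60 mm tall, 4 mm walls, open ends up and down, about 0.35 kg, standing on the bench; this point is 30 mm above its foot; x and y are square to its faces (any face may meet the pad)
- pad: copper clamping pad, 60 mm wide, 40 mm tall; origin at the middle of its working face, 20.5 mm above the bed (a steel plate, top 12 mm above the bench); x points along the closing direction to the stop block, y across the jaws, z up. It rides on springs (about 2.4 N per mm, 36 mm travel) on the driven jaw and advances 7.5 mm per wheel notch. Keep 24 to 58 N on the tube
- anvil: blue stop block opposite the pad, 70 mm wide, 40 mm tall, 22 mm thick; origin at the middle of its working face, 20.5 mm above the bed; axes like the pad's (x points into the block). It drags in its keeper: pushed with about 4 N it slides back an unknown 0 to 26 mm before it bears firmly
- wheel_axis (a point): point on the upright axis of the toothed ratchet wheel (104 mm across, 20 teeth of 18 degrees, top 67 mm above the bench), at the height of the knob's middle; the lever turns about this axis. Swinging back clicks over the teeth while a second red pawl holds the wheel, which may first slip back by up to one notch until a tooth seats
- knob (a point): middle of the upright black rubber knob on the yellow lever: 22 mm diameter, 62 mm tall (31 mm either way of this point), 130 mm from the wheel axis. Effort to drive it: 2 to 3 N while the jaw runs free, then about 3.3 N more per notch once tube and stop bear. Firm is 10 N driving slowly, or 7 N of push-back when held still (pad force about 45 N); above 12.5 N driving it is crushed (58 N)
- lever (a joint): lever angle in rad: 0 at the rear stop, 0.85 at the front stop; it grows counter-clockwise seen from above (the knob then moves the way the pad closes). Growing angle drives the wheel, 0.314 rad a notch; a sweep of 0.75 rad gives two notches. Swinging back is light
- collar: loose steel pipe collar, 80 mm diameter, 28 mm tall, lying on the bench; leave it alone; origin at the centre of its underside
- spray_can: loose yellow spray can, 60 mm diameter, 150 mm tall, standing; leave it alone; origin at the centre of its underside
- hammer: loose hammer, 240 mm long, lying on the bench; leave it alone; origin at its underside, x along the handle towards the head
Not all that is in view belongs to the job. Of the things that look like the part that bears tube_center, the largest one is meant.

How it is judged:
By the outcome, as a careful person would: the job done as asked, in the order asked, and still so for the second after the job is handed in, with the robot touching nothing.
It also fails if it takes over 72 s, if anything falls off the work surface, if the arm or the gripper's body presses on something with over 40 N, if the wrist force passes 120 N, or if a joint passes its speed limit or range.

ROBOT

A 7-joint arm with a two-finger parallel gripper is mounted at the origin on the work surface. World frame = base frame: x ahead of the robot, y to its left, z up, the work surface at z = 0. Lengths are in m, angles in rad, forces in N, time in s.
With the tool pointing down it reaches from about 0.4 to 0.85 m from the base axis. Payload 10.4 kg.
Tool frame: the origin (TCP) lies on the centre line of the jaws, within the pads' length; the fingertips stand 25 mm ahead of it and the grasp point (between the pads) lies 6 mm ahead of it; z points along the fingers, y is the line along which they close (so a half turn about z gives the same grasp; the last joint's range is limited). The gripper opens to 87 mm and grips with 3 to 60 N. Pads are 19 mm wide; open, the fingers measure 117 mm over their backs; the gripper's body (75 mm by 190 mm) begins 51 mm behind the grasp point.
Start: joints at [-1.263, 0.332, -0.065, 1.46, 0.022, 1.35, -0.088], TCP at [0.203, 0.591, 0.248] pointing down, gripper open.
Joint ranges: [-2.6, 2.6], [-0.5, 2.12], [-1.47, 1.34], [0.16, 2.42], [-1.27, 4.41], [0.06, 2.06], [-2.6, 2.6]. Speed limits (rad/s): [2.22, 2.22, 2.79, 2.79, 3.14, 3.14, 3.14].

INTERFACE

Orientations are given as [roll, pitch, yaw] about the fixed x, y, z axes, in that order (R = Rz(yaw) Ry(pitch) Rx(roll)).
In Python, from rig import env, viewer, job gives the robot as it stands.
- The arm moves only by the shell command python3 -m handwheel 'ROWS' [FORCE]. ROWS is JSON, a list of rows, each an object of numbers: "wx", "wy", "wz": the turn, a rotation vector about the tool's x, y, z in degrees; "tx", "ty", "tz": the shift along the tool's x, y, z in units of 25 mm (1.0 is 25 mm); "jaw": the opening, from -1 (shut) to 1 (fully open), so that 0 is half open. A call has 1 to 20 rows; each row is the pose to reach, as a shift and turn from the pose commanded when the call began, along the tool's axes at that moment; what a row does not reach only later rows make up. A row lasts 1/8 s, in which the tool goes at most 62.5 mm and 10.7 degrees, less where a joint would pass 70% of its speed; a pose out of reach is approached as far as the arm can. A call with a gripper value outside its range is refused whole. The fingers move at their own pace and stop on an object; FORCE is the grip in N (left out, the last holds). Time passes only in rows, so rows that repeat a pose let the fingers close. It gives the time, the measured TCP pose, the force, the opening and the grip force at its end, in the units of the state.
- env.sense(): the state, without advancing time (a new reading comes with each control period).
- viewer.get_image(name): name is "side" or "top" or "wrist"; returns (picture, depth): 420x560x3 uint8, red, green, blue; 420x560 float32, m along the optical axis (not along the pixel's ray), 0 where there is no reading.
- viewer.camera_info(name): a dict with "fx", "fy", "cx", "cy" (pixels), "T" (4x4, takes a point from camera to world coordinates). Camera axes: x right, y down, z forward; pixel columns grow to the right and rows downward; lengths in m; the calibration is good to about 2 mm. A picture is of the moment at which its call begins: read the wrist's pose just before it. camera_info takes no time and is no camera call; for the wrist camera it gives the pose at the moment of the call.
- job.job_done(): hands the job in; it is judged then, once.
The state is a dict: "time": time; "joint_positions": joint angles; "qd": joint speeds; "tau": joint torques, N m; "ee_pos": TCP position; "orientation": TCP orientation; "force": force on the tool from outside, world axes, zero at the start; "wrist_torque": the same for the moment, N m; "width": finger opening in m; "grip_force": force on a finger pad.
Only numpy, scipy, OpenCV 4.12 (cv2) and the standard library are available. Lean on these libraries where they do the work, as an engineer would, in place of code of your own. Each camera call takes 0.05 s, during which the arm holds its last target. There are 200 camera calls.

## Working session

There is one attempt and no reset: what is moved stays moved. The work goes in short steps, Python scripts to look and compute and a shell command to move; the robot and the scene stay as the last step left them, time stands still between calls to the robot, and variables do not carry over. Pictures are saved under pics/ and viewed, at most 10 in all, crops included, and the job is handed in when it is done.

```bash
ls; mkdir -p pics; python3 - <<'E'
from rig import env,viewer
import cv2,numpy as np
s=env.sense();print({k:np.round(v,3).tolist() for k,v in s.items()})
for n in("top","side"):
    im,d=viewer.get_image(n);cv2.imwrite(f"pics/{n}0.png",im[:,:,::-1]);np.savez(f"pics/{n}0.npz",im=im,d=d)
    c=viewer.camera_info(n);print(n,c["fx"],c["cx"],c["cy"],np.round(c["T"],3).tolist())
E
```

```text
pics
{'time': 0.0, 'joint_positions': [-1.263, 0.333, -0.065, 1.461, 0.022, 1.35, -0.088], 'qd': [0.001, 0.0, 0.001, 0.0, 0.001, -0.001, 0.0], 'tau': [0.001, -62.326, 0.025, -38.99, -0.062, 0.039, 0.0], 'ee_pos': [0.203, 0.591, 0.247], 'orientation': [-3.14, 0.0, 2.811], 'force': [0.253, 0.293, 0.076], 'wrist_torque': [0.022, -0.063, -0.004], 'grip_force': 0.0, 'width': 0.087}
top 542.6815508607962 276.12883710976 200.45834312604336 [[0.027, -0.989, 0.144, 0.367], [-1.0, -0.027, 0.007, -0.002], [-0.003, -0.144, -0.99, 1.571], [0.0, 0.0, 0.0, 1.0]]
side 444.05041216183605 275.012806986119 214.1503669779004 [[0.904, -0.312, 0.293, 0.254], [-0.428, -0.677, 0.599, -0.661], [0.012, -0.666, -0.746, 0.911], [0.0, 0.0, 0.0, 1.0]]
```

View pics/top0.png

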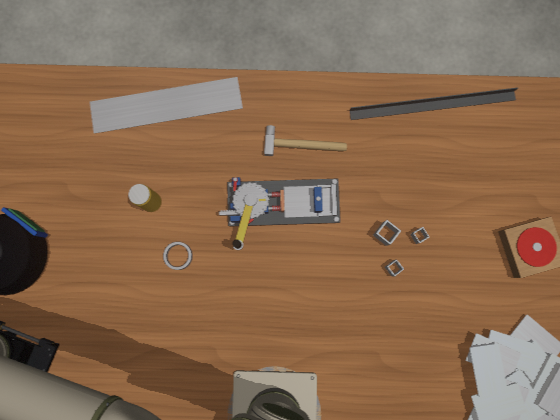

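View pics/side0.png

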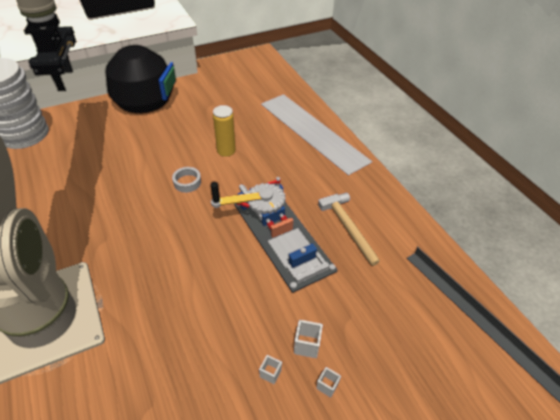

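The top view shows the clamp (wheel at 251,200; pad at 285,201; blue stop at 318,199; knob at 237,244). There are three tube-like pieces: (388,232), (420,235) and (395,268). The one at (388,232) is clearly the largest, so I take it as the one meant. I'll confirm that in an enlarged crop and measure.

```bash
cat > h.py <<'E'
import numpy as np,cv2
from rig import env,viewer
def ray(c,u,v,z):
    T=c["T"];d=T[:3,:3]@np.array([(u-c["cx"])/c["fx"],(v-c["cy"])/c["fy"],1.]);o=T[:3,3]
    return (o+d*(z-o[2])/d[2])
def cloud(c,d):
    v,u=np.mgrid[:d.shape[0],:d.shape[1]]
    P=np.stack([(u-c["cx"])/c["fx"]*d,(v-c["cy"])/c["fy"]*d,d],-1)
    return P@c["T"][:3,:3].T+c["T"][:3,3]
E
python3 - <<'E'
from h import *
f=np.load("pics/top0.npz");im,d=f["im"],f["d"];c=viewer.camera_info("top")
cv2.imwrite("pics/crop0.png",cv2.resize(im[165:290,215:440,::-1],None,fx=3.5,fy=3.5,interpolation=cv2.INTER_CUBIC))
hsv=cv2.cvtColor(im,cv2.COLOR_RGB2HSV);P=cloud(c,d)
H,S,V=cv2.split(hsv)
def rep(n,m,z):
    m=m.astype(np.uint8);k,l,st,ce=cv2.connectedComponentsWithStats(m)
    for i in range(1,k):
        if st[i,4]<25: continue
        r=cv2.minAreaRect(np.argwhere(l==i)[:,::-1].astype(np.float32))
        pts=cv2.boxPoints(r); W=np.array([ray(c,*p,z) for p in pts])
        zz=P[l==i][:,2]
        print(n,np.round(ce[i]),st[i,4],"ctr",np.round(W.mean(0),4),"sides",np.round([np.linalg.norm(W[1]-W[0]),np.linalg.norm(W[2]-W[1])],3),"ang",np.round(np.degrees(np.arctan2(*(W[1]-W[0])[1::-1])),1),"z",np.round(np.percentile(zz,[10,50,90]),3))
roi=np.zeros(H.shape,bool);roi[165:290,215:440]=1
rep("grey",roi&(S<60)&(V>110)&(np.arange(560)>360),.06)
rep("blue",roi&(H>105)&(H<130)&(S>120),.052)
rep("cop",roi&(H<14)&(S>90)&(V>120)&(np.arange(560)<300)&(np.arange(560)>272)&(np.arange(420)[:,None]<220),.052)
rep("yel",roi&(H>20)&(H<33)&(S>150)&(np.arange(560)<300),.07)
rep("high",roi&(P[...,2]>.035)&(d>0),.06)
rep("blk",roi&(V<45)&(np.arange(420)[:,None]>230),.1)
rep("wheel",roi&(S<60)&(V>140)&(np.arange(560)<275),.067)
E
```

```text
grey [388. 232.] 119 ctr [ 0.5071 -0.3059  0.06  ] sides [0.05  0.051] ang -37.2 z [0.049 0.058 0.064]
grey [420. 234.] 56 ctr [ 0.5021 -0.3963  0.06  ] sides [0.034 0.035] ang -57.9 z [0.03  0.038 0.044]
grey [395. 268.] 57 ctr [ 0.4088 -0.3247  0.06  ] sides [0.034 0.034] ang -52.3 z [0.03  0.038 0.044]
blue [317. 191.] 58 ctr [ 0.6153 -0.1077  0.052 ] sides [0.014 0.029] ang -88.5 z [0.048 0.052 0.057]
blue [318. 205.] 69 ctr [ 0.5796 -0.1097  0.052 ] sides [0.017 0.031] ang -88.5 z [0.048 0.052 0.056]
blue [235. 218.] 44 ctr [0.5349 0.1232 0.052 ] sides [0.023 0.011] ang -88.5 z [0.048 0.053 0.056]
cop [286. 171.] 274 ctr [ 0.6707 -0.017   0.052 ] sides [0.074 0.041] ang -88.5 z [-0.006 -0.002  0.004]
cop [281. 198.] 89 ctr [0.5895 0.0036 0.052 ] sides [0.028 0.057] ang -88.5 z [0.031 0.049 0.055]
yel [243. 223.] 229 ctr [0.5211 0.0971 0.07  ] sides [0.1   0.022] ang -13.8 z [0.072 0.077 0.081]
high [247. 207.] 1599 ctr [0.543  0.0964 0.06  ] sides [0.194 0.143] ang -18.9 z [0.047 0.067 0.08 ]
high [318. 199.] 204 ctr [ 0.5942 -0.1089  0.06  ] sides [0.023 0.068] ang -88.5 z [0.047 0.052 0.057]
high [282. 202.] 89 ctr [ 0.5871 -0.0035  0.06  ] sides [0.02 0.06] ang -88.5 z [0.042 0.051 0.056]
high [388. 232.] 173 ctr [ 0.5062 -0.3053  0.06  ] sides [0.054 0.052] ang -37.2 z [0.039 0.056 0.063]
high [421. 235.] 57 ctr [ 0.5011 -0.3969  0.06  ] sides [0.036 0.033] ang -58.0 z [0.036 0.039 0.045]
high [396. 268.] 47 ctr [ 0.4089 -0.3257  0.06  ] sides [0.034 0.034] ang -52.3 z [0.036 0.039 0.044]
wheel [251. 199.] 819 ctr [0.5869 0.0796 0.067 ] sides [0.096 0.098] ang -16.1 z [0.061 0.067 0.078]
wheel [227. 212.] 61 ctr [0.5496 0.1436 0.067 ] sides [0.011 0.048] ang 2.4 z [0.041 0.044 0.049]
```

View pics/crop0.png

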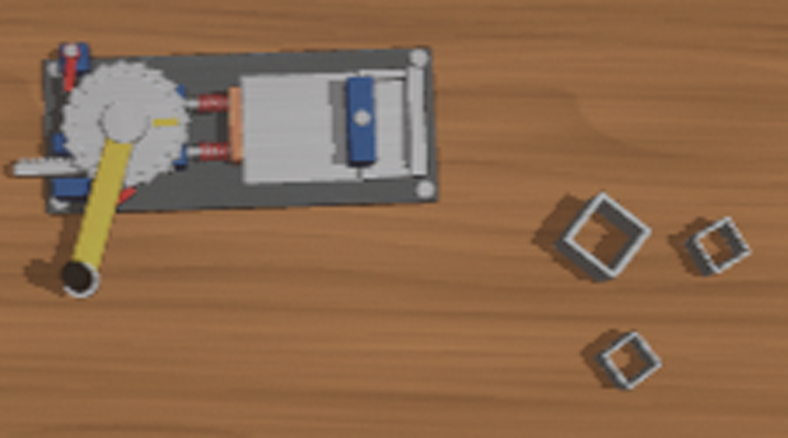

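The crop confirms it: the outlined square at crop (605,235) is the biggest, 50 mm across and about 60 mm tall. The other two, at crop (720,245) and (630,360), are about 34 mm across and 40 mm tall. Next I work out the approach.

```bash
cat >> h.py <<'E'
from scipy.spatial.transform import Rotation as Ro
def rows(*tg):
    "targets (x,y,z,angle of tool y deg, tool down) -> tool-frame units"
    s=env.sense();p=np.array(s["ee_pos"]);R=Ro.from_euler("xyz",s["orientation"])
    for x,y,z,a in tg:
        t=R.inv().apply(np.array([x,y,z])-p)/.025
        a=np.radians(a);ry=np.array([np.cos(a),np.sin(a),0]);rz=np.array([0,0,-1.]);rx=np.cross(ry,rz)
        w=np.degrees((R.inv()*Ro.from_matrix(np.c_[rx,ry,rz])).as_rotvec())
        print("t",np.round(t,2),"w",np.round(w,1))
E
python3 - <<'E'
from h import *
c=viewer.camera_info("top")
print("pad face",ray(c,284.1,199.6,.052),"anvil",ray(c,314.1,198.9,.052),"pad ends",ray(c,283,190,.052),ray(c,283,210.5,.052),"knob",ray(c,237.3,243.5,.14))
rows((.42,.42,.22,20),(.55,0,.22,-10),(.507,-.306,.16,-37.2))
E
```

```text
pad face [ 0.591012   -0.01362486  0.052     ] anvil [ 0.59529565 -0.09840466  0.052     ] pad ends [ 0.61843912 -0.00981113  0.052     ] [ 0.55986327 -0.01130856  0.052     ] knob [0.45785933 0.10733903 0.14      ]
t [-10.43  -3.64   1.08] w [-0.1  0.  51. ]
t [-20.81 -17.84   1.1 ] w [-0.1  0.1 81. ]
t [-23.16 -29.97   3.51] w [-0.000e+00  1.000e-01  1.082e+02]
```

```bash
python3 -m handwheel '[{"tx":-5,"ty":-2,"tz":1,"wz":20},{"tx":-10.4,"ty":-3.6,"tz":1,"wz":51},{"tx":-10.4,"ty":-3.6,"tz":1,"wz":51},{"tx":-10.4,"ty":-3.6,"tz":1,"wz":51},{"tx":-10.4,"ty":-3.6,"tz":1,"wz":51},{"tx":-20.8,"ty":-17.8,"tz":1,"wz":81},{"tx":-20.8,"ty":-17.8,"tz":1,"wz":81},{"tx":-20.8,"ty":-17.8,"tz":1,"wz":81},{"tx":-20.8,"ty":-17.8,"tz":1,"wz":81},{"tx":-20.8,"ty":-17.8,"tz":1,"wz":81},{"tx":-20.8,"ty":-17.8,"tz":1,"wz":81},{"tx":-23.16,"ty":-29.97,"tz":3.5,"wz":108.2},{"tx":-23.16,"ty":-29.97,"tz":3.5,"wz":108.2},{"tx":-23.16,"ty":-29.97,"tz":3.5,"wz":108.2},{"tx":-23.16,"ty":-29.97,"tz":3.5,"wz":108.2},{"tx":-23.16,"ty":-29.97,"tz":3.5,"wz":108.2},{"tx":-23.16,"ty":-29.97,"tz":3.5,"wz":108.2},{"tx":-23.16,"ty":-29.97,"tz":3.5,"wz":108.2}]'
python3 - <<'E'
from h import *
s=env.sense();print(np.round(s["joint_positions"],2),s["ee_pos"],s["orientation"])
c=viewer.camera_info("wrist");im,d=viewer.get_image("wrist");cv2.imwrite("pics/w1.png",im[:,:,::-1])
P=cloud(c,d);m=((P[...,2]>.05)&(P[...,2]<.075)&(d>0)&(np.hypot(P[...,0]-.507,P[...,1]+.306)<.06)).astype(np.uint8)
Q=P[m>0][:,:2].astype(np.float32)*1000;print(len(Q),cv2.minAreaRect(Q))
E
```

```text
[-1.26  0.33 -0.06  1.46  0.02  1.35 -0.09] [0.20288709 0.59082602 0.24685144] [-3.14034071e+00  4.62995697e-05  2.81080333e+00]
0 ((0.0, 0.0), (0.0, 0.0), 0.0)schema error: expected keys wx, wy, wz, tx, ty, tz, jaw
```

View pics/w1.png

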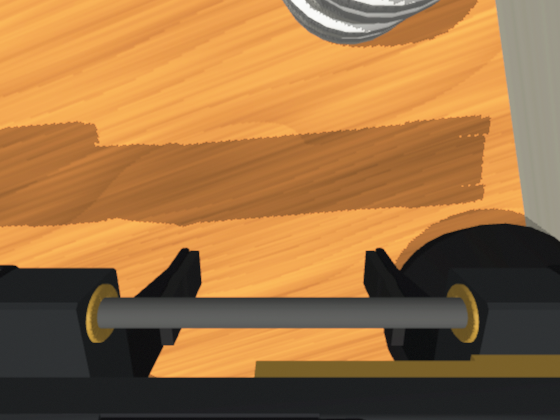

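The move was refused because every row needs all seven keys, so the picture only shows the start area: fingers at (185,290) and (380,290), and bare bench. I'll resend it with full rows.

```bash
python3 -m handwheel '[{"wx":0,"wy":0,"wz":20,"tx":-5,"ty":-2,"tz":1,"jaw":1},{"wx":0,"wy":0,"wz":51,"tx":-10.4,"ty":-3.6,"tz":1,"jaw":1},{"wx":0,"wy":0,"wz":51,"tx":-10.4,"ty":-3.6,"tz":1,"jaw":1},{"wx":0,"wy":0,"wz":51,"tx":-10.4,"ty":-3.6,"tz":1,"jaw":1},{"wx":0,"wy":0,"wz":51,"tx":-10.4,"ty":-3.6,"tz":1,"jaw":1},{"wx":0,"wy":0,"wz":81,"tx":-20.8,"ty":-17.8,"tz":1,"jaw":1},{"wx":0,"wy":0,"wz":81,"tx":-20.8,"ty":-17.8,"tz":1,"jaw":1},{"wx":0,"wy":0,"wz":81,"tx":-20.8,"ty":-17.8,"tz":1,"jaw":1},{"wx":0,"wy":0,"wz":81,"tx":-20.8,"ty":-17.8,"tz":1,"jaw":1},{"wx":0,"wy":0,"wz":81,"tx":-20.8,"ty":-17.8,"tz":1,"jaw":1},{"wx":0,"wy":0,"wz":81,"tx":-20.8,"ty":-17.8,"tz":1,"jaw":1},{"wx":0,"wy":0,"wz":108.2,"tx":-23.16,"ty":-29.97,"tz":3.5,"jaw":1},{"wx":0,"wy":0,"wz":108.2,"tx":-23.16,"ty":-29.97,"tz":3.5,"jaw":1},{"wx":0,"wy":0,"wz":108.2,"tx":-23.16,"ty":-29.97,"tz":3.5,"jaw":1},{"wx":0,"wy":0,"wz":108.2,"tx":-23.16,"ty":-29.97,"tz":3.5,"jaw":1},{"wx":0,"wy":0,"wz":108.2,"tx":-23.16,"ty":-29.97,"tz":3.5,"jaw":1},{"wx":0,"wy":0,"wz":108.2,"tx":-23.16,"ty":-29.97,"tz":3.5,"jaw":1},{"wx":0,"wy":0,"wz":108.2,"tx":-23.16,"ty":-29.97,"tz":3.5,"jaw":1}]'
cat > look.py <<'E'
from h import *
import sys
s=env.sense();print(s["time"],np.round(s["joint_positions"],2),s["ee_pos"],s["orientation"])
c=viewer.camera_info("wrist");im,d=viewer.get_image("wrist");cv2.imwrite(sys.argv[1],im[:,:,::-1]);np.savez("w.npz",im=im,d=d,**c)
P=cloud(c,d);m=((P[...,2]>.052)&(P[...,2]<.07)&(d>0)&(np.hypot(P[...,0]-.507,P[...,1]+.306)<.06))
Q=P[m][:,:2].astype(np.float32)*1000;print(len(Q),cv2.minAreaRect(Q))
E
python3 look.py pics/w2.png
```

```text
time: 2.4
ee_pos: [0.5042, -0.3112, 0.1591]
orientation: [-3.141, 0.004, 0.914]
force: [0.6, -0.4, -0.2]
width: 0.0866
grip_force: 0.0
2.4 [-0.12  0.39  0.74  1.69 -0.28  1.17  0.04] [ 0.50416979 -0.31120859  0.15907475] [-3.14097034  0.0035512   0.91399523]
1735 ((508.4321594238281, -304.19683837890625), (50.646484375, 50.002410888671875), 53.079647064208984)
```

View pics/w2.png

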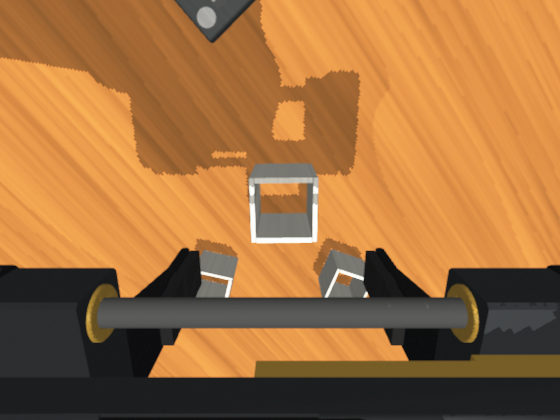

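The wrist view shows the tube square between the fingers at (284,210). The small pieces at (215,275) and (345,285) lie behind the fingers, clear of the path. I'll shift slightly, descend and grip.

```bash
python3 -m handwheel '[{"wx":0,"wy":0,"wz":0,"tx":0.1,"ty":0,"tz":1.5,"jaw":1},{"wx":0,"wy":0,"wz":0,"tx":0.1,"ty":0,"tz":3,"jaw":1},{"wx":0,"wy":0,"wz":0,"tx":0.1,"ty":0,"tz":4.3,"jaw":1},{"wx":0,"wy":0,"wz":0,"tx":0.1,"ty":0,"tz":4.55,"jaw":1},{"wx":0,"wy":0,"wz":0,"tx":0.1,"ty":0,"tz":4.55,"jaw":1},{"wx":0,"wy":0,"wz":0,"tx":0.1,"ty":0,"tz":4.55,"jaw":0},{"wx":0,"wy":0,"wz":0,"tx":0.1,"ty":0,"tz":4.55,"jaw":0},{"wx":0,"wy":0,"wz":0,"tx":0.1,"ty":0,"tz":4.55,"jaw":0},{"wx":0,"wy":0,"wz":0,"tx":0.1,"ty":0,"tz":4.55,"jaw":0},{"wx":0,"wy":0,"wz":0,"tx":0.1,"ty":0,"tz":4.55,"jaw":0}]' 20
python3 -c "
from h import *
rows((.509,-.304,.16,-37),(.594,-.056,.12,1.6),(.594,-.056,.062,1.6))"
```

```text
time: 3.7
ee_pos: [0.5089, -0.3037, 0.0464]
orientation: [3.141, -0.0, 0.922]
force: [1.7, -0.3, 1.0]
width: 0.0497
grip_force: 20.0
t [-0.01  0.01 -4.54] w [ 0.  -0.  -0.2]
t [ 9.95 -3.27 -2.94] w [  0.    0.  -38.8]
t [ 9.95 -3.27 -0.62] w [  0.    0.  -38.8]
```

```bash
python3 -m handwheel '[{"wx":0,"wy":0,"wz":0,"tx":0,"ty":0,"tz":-2,"jaw":0},{"wx":0,"wy":0,"wz":0,"tx":0,"ty":0,"tz":-3.6,"jaw":0},{"wx":0,"wy":0,"wz":-10,"tx":2,"ty":-0.7,"tz":-3.6,"jaw":0},{"wx":0,"wy":0,"wz":-18,"tx":4,"ty":-1.4,"tz":-3.6,"jaw":0},{"wx":0,"wy":0,"wz":-26,"tx":6,"ty":-2.1,"tz":-3.6,"jaw":0},{"wx":0,"wy":0,"wz":-34,"tx":8,"ty":-2.7,"tz":-3.4,"jaw":0},{"wx":0,"wy":0,"wz":-38.8,"tx":9.5,"ty":-3.2,"tz":-3,"jaw":0},{"wx":0,"wy":0,"wz":-38.8,"tx":9.95,"ty":-3.27,"tz":-2.94,"jaw":0},{"wx":0,"wy":0,"wz":-38.8,"tx":9.95,"ty":-3.27,"tz":-2.94,"jaw":0},{"wx":0,"wy":0,"wz":-38.8,"tx":9.95,"ty":-3.27,"tz":-2.94,"jaw":0}]'
cat > look2.py <<'E'
from h import *
import sys
s=env.sense();print(s["time"],s["ee_pos"],s["orientation"])
c=viewer.camera_info("wrist");im,d=viewer.get_image("wrist");cv2.imwrite(sys.argv[1],im[:,:,::-1]);np.savez("w.npz",im=im,d=d,**c)
c=viewer.camera_info("top");im,d=viewer.get_image("top");cv2.imwrite("pics/t_"+sys.argv[1][5:],cv2.resize(im[165:290,215:440,::-1],None,fx=3.5,fy=3.5))
E
python3 look2.py pics/w3.png
python3 -c "
from h import *
f=dict(np.load('w.npz'));P=cloud(f,f['d']);H,S,V=cv2.split(cv2.cvtColor(f['im'],cv2.COLOR_RGB2HSV));ok=f['d']>0
b=ok&(H>105)&(H<130)&(S>100);cp=ok&(H<16)&(S>90)
for n,m in(('blue',b&(abs(P[...,2]-.0525)<.006)&(P[...,1]<-.07)),('cop',cp&(abs(P[...,2]-.0525)<.006)&(P[...,1]>-.05)&(P[...,1]<.02))):
  Q=P[m][:,:2].astype(np.float32)*1000
  if len(Q)>10: print(n,len(Q),cv2.minAreaRect(Q),np.percentile(Q,[2,98],axis=0))
"
```

```text
time: 4.95
ee_pos: [0.5934, -0.058, 0.1197]
orientation: [-3.141, 0.001, 1.596]
force: [-0.5, -0.5, -2.6]
width: 0.05
grip_force: 20.0
4.95 [ 0.59338569 -0.05804058  0.11974521] [-3.14124104e+00  9.59230079e-04  1.59639791e+00]
cop 1645 ((592.0765991210938, -5.233776092529297), (59.394588470458984, 9.8704252243042), 3.4508814811706543) [[ 5.63635952e+02 -1.05024724e+01]
 [ 6.20590408e+02  5.17205963e-01]]
```

View pics/w3.png

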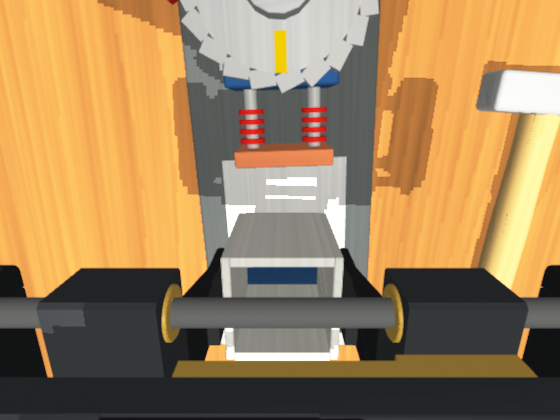

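The wrist view shows the tube held upright above the bed. The copper pad's front edge runs from (238,165) to (332,161), tilted about 2° to the gripper, and the blue stop shows through the tube at (282,273). I'll fit the pad's edge before lowering.

```bash
python3 -c "
from h import *
f=dict(np.load('w.npz'));P=cloud(f,f['d']);H,S,V=cv2.split(cv2.cvtColor(f['im'],cv2.COLOR_RGB2HSV))
m=(f['d']>0)&(H<16)&(S>90)&(P[...,1]>-.05)&(P[...,1]<.02)&(P[...,2]>.035)
e=[]
for u in range(242,330):
  v=np.where(m[140:175,u])[0]
  if len(v): t=[k for k in v if abs(P[140+k,u,2]-.0525)<.004]; e.append(P[140+t[-1],u]) if t else 0
e=np.array(e);k=np.polyfit(e[:,0],e[:,1],1);print('front',np.degrees(np.arctan(k[0])),np.polyval(k,.592),len(e),e[:,0].min(),e[:,0].max())
c=viewer.camera_info('top');g=np.load('pics/top0.npz');im,d=g['im'],g['d'];H,S,V=cv2.split(cv2.cvtColor(im,cv2.COLOR_RGB2HSV))
P=cloud(c,d);b=(d>0)&(abs(P[...,2]-.052)<.012)&(P[...,1]<-.08)&(P[...,1]>-.14)&(P[...,0]>.54)&(P[...,0]<.65)&(H>100)&(H<135)&(S>60)
v,u=np.where(b);W=np.array([ray(c,x,y,.0525) for x,y in zip(u,v)]);k=np.polyfit(W[:,0],W[:,1],1);print('blue',W.mean(0),np.degrees(np.arctan(k[0])))
rows((.5935,-.056,.058,3))"
```

```text
front 3.580600956784852 -0.009709356943006474 88 0.5672256048549975 0.6199337461933254
blue [ 0.59786462 -0.10868807  0.0525    ] 2.472992894899132
t [0.07 0.   2.48] w [ 0.   0.  -1.5]
```

```bash
python3 -m handwheel '[{"wx":0,"wy":0,"wz":-1.5,"tx":0.1,"ty":0,"tz":1,"jaw":0},{"wx":0,"wy":0,"wz":-1.5,"tx":0.1,"ty":0,"tz":2,"jaw":0},{"wx":0,"wy":0,"wz":-1.5,"tx":0.1,"ty":0,"tz":2,"jaw":0},{"wx":0,"wy":0,"wz":-1.5,"tx":0.1,"ty":0,"tz":2,"jaw":0}]'
python3 -c "
from h import *
rows((.594,-.054,.058,3))"
```

```text
time: 5.55
ee_pos: [0.5942, -0.0541, 0.0709]
orientation: [3.14, 0.0, 1.625]
force: [0.5, 0.4, -2.0]
width: 0.0499
grip_force: 20.0
t [ 0.   -0.01  0.51] w [0.1 0.  0.1]
```

```bash
python3 -m handwheel '[{"wx":0,"wy":0,"wz":0,"tx":0,"ty":0,"tz":0.3,"jaw":0},{"wx":0,"wy":0,"wz":0,"tx":0,"ty":0,"tz":0.44,"jaw":0},{"wx":0,"wy":0,"wz":0,"tx":0,"ty":0,"tz":0.5,"jaw":0},{"wx":0,"wy":0,"wz":0,"tx":0,"ty":0,"tz":0.5,"jaw":0}]'
```

```text
time: 6.05
ee_pos: [0.5938, -0.0534, 0.0584]
orientation: [3.141, -0.001, 1.626]
force: [-5.5, 0.5, 9.4]
width: 0.0498
grip_force: 20.0
```

The tube is seated on the bed with about 9 N of contact. Now release, rise and head for the knob.

```bash
python3 -m handwheel '[{"wx":0,"wy":0,"wz":0,"tx":0,"ty":0,"tz":0.48,"jaw":0.7},{"wx":0,"wy":0,"wz":0,"tx":0,"ty":0,"tz":0.48,"jaw":0.7},{"wx":0,"wy":0,"wz":0,"tx":0,"ty":0,"tz":0.48,"jaw":0.7},{"wx":0,"wy":0,"wz":0,"tx":0,"ty":0,"tz":-0.5,"jaw":0.7},{"wx":0,"wy":0,"wz":0,"tx":0,"ty":0,"tz":-2.5,"jaw":0.7},{"wx":0,"wy":0,"wz":0,"tx":0,"ty":0,"tz":-5.2,"jaw":0.7},{"wx":0,"wy":0,"wz":0,"tx":0,"ty":0,"tz":-5.2,"jaw":0.7}]'
python3 - <<'E'
from h import *
s=env.sense();c=viewer.camera_info("wrist");im,d=viewer.get_image("wrist")
P=cloud(c,d)
m=(d>0)&(abs(P[...,2]-.072)<.006)&(abs(P[...,0]-.594)<.05)&(abs(P[...,1]+.054)<.045)
Q=P[m][:,:2].astype(np.float32)*1000;print(len(Q),cv2.minAreaRect(Q))
H,S,V=cv2.split(cv2.cvtColor(im,cv2.COLOR_RGB2HSV))
cv2.imwrite("pics/w4.png",im[:,:,::-1])
b=(d>0)&(H>105)&(H<130)&(S>100)&(abs(P[...,2]-.0525)<.006)&(P[...,1]<-.07);Q=P[b][:,:2].astype(np.float32)*1000
if len(Q)>20:print('blue',len(Q),cv2.minAreaRect(Q))
# knob and lever from top
c=viewer.camera_info("top");g=np.load('pics/top0.npz');im,d=g['im'],g['d'];P=cloud(c,d)
k=(d>0)&(np.hypot(P[...,0]-.458,P[...,1]-.107)<.03)&(P[...,2]>.05);print("knob z",np.percentile(P[k][:,2],[50,80,90,97]))
kk=k&(P[...,2]>.12);print(P[kk].mean(0),kk.sum())
rows((.460,.107,.22,-102))
E
```

```text
time: 6.92
ee_pos: [0.5962, -0.054, 0.1925]
orientation: [3.133, -0.0, 1.625]
force: [0.1, -0.9, -0.3]
width: 0.0739
grip_force: 0.0
1334 ((593.2235107421875, -53.352569580078125), (50.03721618652344, 50.76372146606445), 3.187161684036255)
blue 1562 ((598.4155883789062, -106.12757873535156), (68.42179107666016, 21.130645751953125), 3.627124309539795)
knob z [0.08243352 0.13871415 0.14158388 0.14274329]
[0.45854611 0.10976761 0.13855603] 56
t [ 6.71 -5.04 -1.21] w [  0.2  -0.3 105.1]
```

The tube stands at (593, -53) mm, square to the jaws within about 0.5° and about 2 mm off the centre line, which is good enough. On to the knob.

```bash
python3 -m handwheel '[{"wx":0,"wy":0,"wz":10,"tx":1,"ty":-0.8,"tz":-1,"jaw":0.7},{"wx":0,"wy":0,"wz":20,"tx":2,"ty":-1.6,"tz":-1,"jaw":0.7},{"wx":0,"wy":0,"wz":30,"tx":3,"ty":-2.4,"tz":-1,"jaw":0.7},{"wx":0,"wy":0,"wz":40,"tx":4,"ty":-3.2,"tz":-1,"jaw":0.7},{"wx":0,"wy":0,"wz":50,"tx":5,"ty":-4,"tz":-1,"jaw":0.7},{"wx":0,"wy":0,"wz":60,"tx":6.5,"ty":-5,"tz":-1,"jaw":0.7},{"wx":0,"wy":0,"wz":70,"tx":6.7,"ty":-5,"tz":-1,"jaw":0.7},{"wx":0,"wy":0,"wz":80,"tx":6.7,"ty":-5,"tz":-1,"jaw":0.7},{"wx":0,"wy":0,"wz":90,"tx":6.7,"ty":-5,"tz":-1,"jaw":0.7},{"wx":0,"wy":0,"wz":100,"tx":6.7,"ty":-5,"tz":-1,"jaw":0.7},{"wx":0,"wy":0,"wz":105,"tx":6.7,"ty":-5,"tz":-1,"jaw":0.7},{"wx":0,"wy":0,"wz":105,"tx":6.7,"ty":-5,"tz":-1,"jaw":0.7},{"wx":0,"wy":0,"wz":105,"tx":6.7,"ty":-5,"tz":-1,"jaw":0.7}]'
python3 - <<'E'
from h import *
s=env.sense();print(np.round(s["joint_positions"],2));c=viewer.camera_info("wrist");im,d=viewer.get_image("wrist");np.savez("w.npz",im=im,d=d,**c)
cv2.imwrite("pics/w5.png",im[:,:,::-1]);P=cloud(c,d)
k=(d>0)&(np.hypot(P[...,0]-.458,P[...,1]-.107)<.035)&(P[...,2]>.132)&(P[...,2]<.15);Q=P[k]
if len(Q)>20: print("knob top",len(Q),cv2.minEnclosingCircle((Q[:,:2]*1000).astype(np.float32)),np.median(Q[:,2]))
w=(d>0)&(np.hypot(P[...,0]-.587,P[...,1]-.08)<.07)&(P[...,2]>.058)&(P[...,2]<.075);Q=P[w]
if len(Q)>20: print("wheel",len(Q),cv2.minEnclosingCircle((Q[:,:2]*1000).astype(np.float32)),np.median(Q[:,2]))
E
```

```text
time: 8.6
ee_pos: [0.4595, 0.1069, 0.2117]
orientation: [3.141, 0.001, -0.205]
force: [0.3, 0.1, -0.4]
width: 0.0742
grip_force: 0.0
[-0.82 -0.    0.5   1.92  0.    1.22 -2.1 ]
knob top 826 ((460.93499755859375, 113.96651458740234), 10.957438468933105) 0.1393352838575368
wheel 8640 ((581.0120849609375, 90.93958282470703), 59.09471893310547) 0.06657516798947638
```

View pics/w5.png

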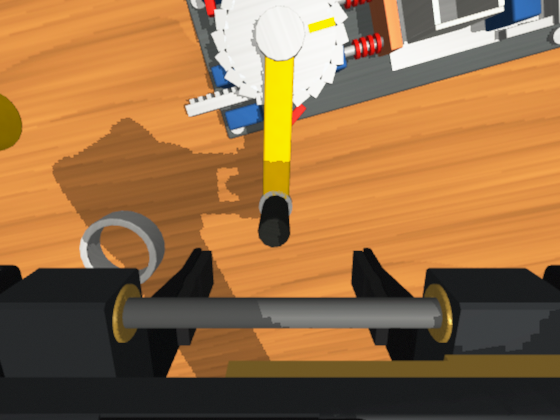

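The wrist view shows the knob at (274,222), left of the fingers' mid-line by a few pixels, the lever running up to the hub at (279,33), and the tube standing between the jaws. Next I compute the axis and the arc.

```bash
cat > arc.py <<'E'
from h import *
K=np.array([.4609,.1140])
def arc(A,th0,cmd=None):
    s=env.sense();p=np.array(s["ee_pos"]);yaw=s["orientation"][2]
    print(p,np.degrees(yaw)-90)
E
python3 - <<'E'
from h import *
f=dict(np.load('w.npz'));P=cloud(f,f['d']);H,S,V=cv2.split(cv2.cvtColor(f['im'],cv2.COLOR_RGB2HSV))
print("hub z",P[33,279],"ray",ray(f,279,33,P[33,279,2]))
m=(np.hypot(P[...,0]-.588,P[...,1]-.083)<.05)&(S<50)&(P[...,2]>.074)&(f['d']>0);v,u=np.where(m);print(len(v),P[m].mean(0),cv2.minEnclosingCircle((P[m][:,:2]*1000).astype(np.float32)))
K=np.array([.4609,.114]);m=(H>20)&(H<33)&(S>150)&(np.hypot(P[...,0]-.53,P[...,1]-.1)<.08)&(abs(P[...,2]-.077)<.006)
print("lever",cv2.minAreaRect((P[m][:,:2]*1000).astype(np.float32)), cv2.fitLine((P[m][:,:2]*1000).astype(np.float32),2,0,.01,.01).ravel())
rows((.461,.114,.21,-102))
E
```

```text
hub z [0.58712485 0.08398067 0.08112185] ray [0.58712485 0.08398067 0.08112185]
2114 [0.58702615 0.08394646 0.0805695 ] ((586.6878662109375, 84.00041961669922), 17.908071517944336)
lever ((520.3306884765625, 99.71340942382812), (21.802106857299805, 107.72077178955078), 76.66131591796875) [ 9.7237068e-01 -2.3344226e-01  5.2411963e+02  9.8661156e+01]
t [-0.   -0.29  0.07] w [0.  0.  0.2]
```

```bash
python3 -m handwheel '[{"wx":0,"wy":0,"wz":1.7,"tx":0,"ty":-0.29,"tz":1,"jaw":0.3},{"wx":0,"wy":0,"wz":1.7,"tx":0,"ty":-0.29,"tz":2.5,"jaw":0.3},{"wx":0,"wy":0,"wz":1.7,"tx":0,"ty":-0.29,"tz":3.7,"jaw":0.3},{"wx":0,"wy":0,"wz":1.7,"tx":0,"ty":-0.29,"tz":3.79,"jaw":-0.7},{"wx":0,"wy":0,"wz":1.7,"tx":0,"ty":-0.29,"tz":3.79,"jaw":-0.7},{"wx":0,"wy":0,"wz":1.7,"tx":0,"ty":-0.29,"tz":3.79,"jaw":-0.7},{"wx":0,"wy":0,"wz":1.7,"tx":0,"ty":-0.29,"tz":3.79,"jaw":-0.7},{"wx":0,"wy":0,"wz":1.7,"tx":0,"ty":-0.29,"tz":3.79,"jaw":-0.7}]' 15
cat > arc.py <<'E'
from h import *
import sys
A=np.array([.587,.084]);r=.1296
s=env.sense();p=np.array(s["ee_pos"]);R=Ro.from_euler("xyz",s["orientation"])
th=np.arctan2(*(p[:2]-A)[::-1]);u=np.array([-np.sin(th),np.cos(th)]);F=np.array(s["force"])[:2]
ya=np.degrees(s["orientation"][2])-90
print("t",s["time"],"theta",np.degrees(th)%360,"r",np.linalg.norm(p[:2]-A),"tooly-tangent",(ya-np.degrees(th)-90+180)%360-180,"Ftan",F@u,"Frad",F@(p[:2]-A)/np.linalg.norm(p[:2]-A),"grip",s["grip_force"],s["width"])
if len(sys.argv)>1:  # rows for arc steps, tool frame: y along tangent, x to axis, from present
    for d in map(float,sys.argv[1:]):
        t=th+np.radians(d);q=np.r_[A+r*np.array([np.cos(t),np.sin(t)]),p[2]]
        print(d,np.round(R.inv().apply(q-p)/.025,2),"wz",-d)
E
python3 arc.py -4 6 12 18 24 30 36 43
```

```text
time: 9.65
ee_pos: [0.4616, 0.1142, 0.1182]
orientation: [-3.141, -0.001, -0.237]
force: [-0.6, -0.1, 4.5]
width: 0.0219
grip_force: 15.0
t 9.65 theta 166.4595260940634 r 0.12896625891818958 tooly-tangent -0.012052530227265379 Ftan 0.2090806935118768 Frad 0.606534745045075 grip 15.00083579448983 0.02192450267303846
-4.0 [-0.01 -0.36  0.  ] wz 4.0
6.0 [ 0.    0.54 -0.  ] wz -6.0
12.0 [ 0.09  1.08 -0.  ] wz -12.0
18.0 [ 0.23  1.6  -0.  ] wz -18.0
24.0 [ 0.42  2.11 -0.  ] wz -24.0
30.0 [ 0.67  2.59 -0.  ] wz -30.0
36.0 [ 0.97  3.05 -0.  ] wz -36.0
43.0 [ 1.37  3.54 -0.  ] wz -43.0
```

The knob is gripped, with the tool along the tangent. First a gentle probe backwards to find the rear stop.

```bash
python3 -m handwheel '[{"wx":0,"wy":0,"wz":1,"tx":0,"ty":-0.09,"tz":0,"jaw":-0.7},{"wx":0,"wy":0,"wz":2,"tx":0,"ty":-0.18,"tz":0,"jaw":-0.7},{"wx":0,"wy":0,"wz":2,"tx":0,"ty":-0.18,"tz":0,"jaw":-0.7}]'; python3 arc.py
```

```text
time: 10.02
ee_pos: [0.4629, 0.1189, 0.1182]
orientation: [-3.14, -0.001, -0.272]
force: [0.4, -0.1, 5.5]
width: 0.0217
grip_force: 15.0
t 10.025 theta 164.3087997891551 r 0.12887914825117397 tooly-tangent 0.12034321201798548 Ftan -0.030271149201516925 Frad -0.41190783539254616 grip 15.00132781919092 0.021678493737225895
```

```bash
python3 -m handwheel '[{"wx":0,"wy":0,"wz":2,"tx":0,"ty":-0.18,"tz":0,"jaw":-0.7},{"wx":0,"wy":0,"wz":4,"tx":0,"ty":-0.36,"tz":0,"jaw":-0.7},{"wx":0,"wy":0,"wz":6,"tx":0.03,"ty":-0.54,"tz":0,"jaw":-0.7},{"wx":0,"wy":0,"wz":6,"tx":0.03,"ty":-0.54,"tz":0,"jaw":-0.7}]'; python3 arc.py
```

```text
time: 10.52
ee_pos: [0.4663, 0.1279, 0.1179]
orientation: [3.137, 0.001, -0.379]
force: [-7.8, -14.2, 15.2]
width: 0.0217
grip_force: 15.0
t 10.525 theta 159.98878916108657 r 0.12842169515304658 tooly-tangent -1.7321754425938138 Ftan 16.035390736324256 Frad 2.5031015128255545 grip 14.985897656179077 0.021716009680164183
```

The rear stop is at θ≈160.5°. First drive stroke, to θ≈203.

```bash
python3 -m handwheel '[{"wx":0,"wy":0,"wz":-5,"tx":0.02,"ty":0.45,"tz":0,"jaw":-0.7},{"wx":0,"wy":0,"wz":-10,"tx":0.08,"ty":0.9,"tz":0,"jaw":-0.7},{"wx":0,"wy":0,"wz":-15,"tx":0.18,"ty":1.34,"tz":0,"jaw":-0.7},{"wx":0,"wy":0,"wz":-20,"tx":0.31,"ty":1.76,"tz":0,"jaw":-0.7},{"wx":0,"wy":0,"wz":-25,"tx":0.48,"ty":2.18,"tz":0,"jaw":-0.7},{"wx":0,"wy":0,"wz":-30,"tx":0.69,"ty":2.58,"tz":0,"jaw":-0.7},{"wx":0,"wy":0,"wz":-35,"tx":0.93,"ty":2.96,"tz":0,"jaw":-0.7},{"wx":0,"wy":0,"wz":-40,"tx":1.21,"ty":3.32,"tz":0,"jaw":-0.7},{"wx":0,"wy":0,"wz":-45,"tx":1.51,"ty":3.65,"tz":0,"jaw":-0.7},{"wx":0,"wy":0,"wz":-45,"tx":1.51,"ty":3.65,"tz":0,"jaw":-0.7}]'; python3 arc.py
```

```text
time: 11.78
ee_pos: [0.4682, 0.0314, 0.1179]
orientation: [3.142, 0.0, 0.408]
force: [-4.4, -3.3, 7.7]
width: 0.0219
grip_force: 15.0
t 11.775 theta 203.8895729389142 r 0.12991022385472842 tooly-tangent -0.4862955364753816 Ftan 1.245562883983674 Frad 5.406083637186743 grip 14.999683646019548 0.021911577215782393
```

```bash
python3 -m handwheel '[{"wx":0,"wy":0,"wz":10,"tx":0.08,"ty":-0.9,"tz":0,"jaw":-0.7},{"wx":0,"wy":0,"wz":20,"tx":0.31,"ty":-1.77,"tz":0,"jaw":-0.7},{"wx":0,"wy":0,"wz":30,"tx":0.7,"ty":-2.59,"tz":0,"jaw":-0.7},{"wx":0,"wy":0,"wz":38,"tx":1.1,"ty":-3.19,"tz":0,"jaw":-0.7},{"wx":0,"wy":0,"wz":43,"tx":1.4,"ty":-3.54,"tz":0,"jaw":-0.7},{"wx":0,"wy":0,"wz":43,"tx":1.4,"ty":-3.54,"tz":0,"jaw":-0.7},{"wx":0,"wy":0,"wz":36,"tx":0.99,"ty":-3.04,"tz":0,"jaw":-0.7},{"wx":0,"wy":0,"wz":30,"tx":0.7,"ty":-2.59,"tz":0,"jaw":-0.7},{"wx":0,"wy":0,"wz":24,"tx":0.45,"ty":-2.1,"tz":0,"jaw":-0.7},{"wx":0,"wy":0,"wz":18,"tx":0.25,"ty":-1.6,"tz":0,"jaw":-0.7},{"wx":0,"wy":0,"wz":12,"tx":0.11,"ty":-1.08,"tz":0,"jaw":-0.7},{"wx":0,"wy":0,"wz":6,"tx":0.03,"ty":-0.54,"tz":0,"jaw":-0.7},{"wx":0,"wy":0,"wz":2,"tx":0,"ty":-0.18,"tz":0,"jaw":-0.7}]'; python3 arc.py; python3 - <<'E'
from h import *
im,d=viewer.get_image("top");cv2.imwrite("pics/t2.png",cv2.resize(im[165:290,215:440,::-1],None,fx=3.5,fy=3.5,interpolation=cv2.INTER_CUBIC))
E
```

```text
time: 13.4
ee_pos: [0.4661, 0.0365, 0.1179]
orientation: [-3.14, 0.001, 0.377]
force: [-4.4, -0.5, 8.3]
width: 0.0214
grip_force: 15.0
t 13.4 theta 201.4529861243634 r 0.1299425083452169 tooly-tangent 0.1335286023689548 Ftan -1.1865050725834485 Frad 4.261701016099862 grip 15.005456912331283 0.021424871324382574
```

View pics/t2.png

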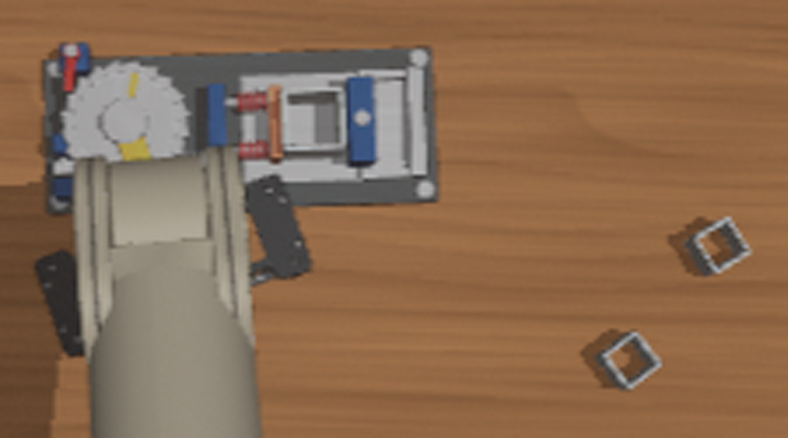

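The crop shows the pad (x≈282) against the tube, which is now almost touching the stop (x≈347). Slower strokes from here, with force readings on the way.

```bash
python3 -m handwheel '[{"wx":0,"wy":0,"wz":10,"tx":0.08,"ty":-0.9,"tz":0,"jaw":-0.7},{"wx":0,"wy":0,"wz":20,"tx":0.31,"ty":-1.77,"tz":0,"jaw":-0.7},{"wx":0,"wy":0,"wz":30,"tx":0.7,"ty":-2.59,"tz":0,"jaw":-0.7},{"wx":0,"wy":0,"wz":38,"tx":1.1,"ty":-3.19,"tz":0,"jaw":-0.7},{"wx":0,"wy":0,"wz":41,"tx":1.27,"ty":-3.4,"tz":0,"jaw":-0.7},{"wx":0,"wy":0,"wz":41,"tx":1.27,"ty":-3.4,"tz":0,"jaw":-0.7},{"wx":0,"wy":0,"wz":36,"tx":0.99,"ty":-3.04,"tz":0,"jaw":-0.7},{"wx":0,"wy":0,"wz":31,"tx":0.74,"ty":-2.67,"tz":0,"jaw":-0.7},{"wx":0,"wy":0,"wz":26,"tx":0.52,"ty":-2.27,"tz":0,"jaw":-0.7},{"wx":0,"wy":0,"wz":21,"tx":0.34,"ty":-1.86,"tz":0,"jaw":-0.7},{"wx":0,"wy":0,"wz":17,"tx":0.23,"ty":-1.51,"tz":0,"jaw":-0.7}]'; python3 arc.py
python3 -m handwheel '[{"wx":0,"wy":0,"wz":-5,"tx":0.02,"ty":0.45,"tz":0,"jaw":-0.7},{"wx":0,"wy":0,"wz":-10,"tx":0.08,"ty":0.9,"tz":0,"jaw":-0.7},{"wx":0,"wy":0,"wz":-15,"tx":0.18,"ty":1.34,"tz":0,"jaw":-0.7},{"wx":0,"wy":0,"wz":-18,"tx":0.25,"ty":1.6,"tz":0,"jaw":-0.7}]'; python3 arc.py
```

```text
time: 14.82
ee_pos: [0.4581, 0.0742, 0.118]
orientation: [-3.14, -0.001, 0.08]
force: [-0.1, 1.3, 4.3]
width: 0.0213
grip_force: 15.0
t 14.825 theta 184.3427289800275 r 0.129288935872206 tooly-tangent 0.2513905934825402 Ftan -1.3312970694481001 Frad -0.03215187808329727 grip 15.003123746719211 0.021254067411343343
time: 15.32
ee_pos: [0.4669, 0.0344, 0.1179]
orientation: [-3.14, 0.001, 0.394]
force: [-5.1, 1.4, 8.2]
width: 0.0218
grip_force: 15.0
t 15.325 theta 202.42844385682807 r 0.1299237822164048 tooly-tangent 0.12539484731013317 Ftan -3.239124316291999 Frad 4.134588804301956 grip 15.002377869095653 0.021837831142471224
```

```bash
python3 -m handwheel '[{"wx":0,"wy":0,"wz":10,"tx":0.08,"ty":-0.9,"tz":0,"jaw":-0.7},{"wx":0,"wy":0,"wz":20,"tx":0.31,"ty":-1.77,"tz":0,"jaw":-0.7},{"wx":0,"wy":0,"wz":30,"tx":0.7,"ty":-2.59,"tz":0,"jaw":-0.7},{"wx":0,"wy":0,"wz":38,"tx":1.1,"ty":-3.19,"tz":0,"jaw":-0.7},{"wx":0,"wy":0,"wz":42,"tx":1.34,"ty":-3.47,"tz":0,"jaw":-0.7},{"wx":0,"wy":0,"wz":42,"tx":1.34,"ty":-3.47,"tz":0,"jaw":-0.7},{"wx":0,"wy":0,"wz":36,"tx":0.99,"ty":-3.04,"tz":0,"jaw":-0.7},{"wx":0,"wy":0,"wz":31,"tx":0.74,"ty":-2.67,"tz":0,"jaw":-0.7},{"wx":0,"wy":0,"wz":26,"tx":0.52,"ty":-2.27,"tz":0,"jaw":-0.7},{"wx":0,"wy":0,"wz":21,"tx":0.34,"ty":-1.86,"tz":0,"jaw":-0.7},{"wx":0,"wy":0,"wz":18,"tx":0.25,"ty":-1.6,"tz":0,"jaw":-0.7}]'; python3 arc.py
python3 -m handwheel '[{"wx":0,"wy":0,"wz":-4,"tx":0.02,"ty":0.36,"tz":0,"jaw":-0.7},{"wx":0,"wy":0,"wz":-8,"tx":0.05,"ty":0.72,"tz":0,"jaw":-0.7},{"wx":0,"wy":0,"wz":-10,"tx":0.08,"ty":0.9,"tz":0,"jaw":-0.7}]'; python3 arc.py
python3 -m handwheel '[{"wx":0,"wy":0,"wz":-4,"tx":0.02,"ty":0.36,"tz":0,"jaw":-0.7},{"wx":0,"wy":0,"wz":-7,"tx":0.04,"ty":0.63,"tz":0,"jaw":-0.7},{"wx":0,"wy":0,"wz":-9,"tx":0.06,"ty":0.81,"tz":0,"jaw":-0.7}]'; python3 arc.py
```

```text
time: 16.7
ee_pos: [0.4581, 0.0743, 0.1179]
orientation: [-3.14, -0.001, 0.08]
force: [2.8, 3.1, 2.1]
width: 0.0215
grip_force: 15.0
t 16.7 theta 184.31386947220307 r 0.12928285239717363 tooly-tangent 0.2919245475747516 Ftan -2.8610896416044573 Frad -3.0320742769983084 grip 15.006718318909407 0.0215341868063377
time: 17.08
ee_pos: [0.4613, 0.0524, 0.1179]
orientation: [-3.14, -0.0, 0.255]
force: [-3.5, 4.7, 6.4]
width: 0.0218
grip_force: 15.0
t 17.075 theta 194.10965228869526 r 0.12960406809680453 tooly-tangent 0.47837321426817425 Ftan -5.380123483229265 Frad 2.255554949529072 grip 15.007510932628065 0.02175696214038107
time: 17.45
ee_pos: [0.4673, 0.0335, 0.1178]
orientation: [-3.139, 0.0, 0.412]
force: [-5.7, 4.9, 8.7]
width: 0.0215
grip_force: 15.0
t 17.45 theta 202.8873714618714 r 0.12991519688093775 tooly-tangent 0.7090170391981587 Ftan -6.763151056893688 Frad 3.375980586797116 grip 15.005532293580472 0.02151824719513288
```

```bash
python3 -m handwheel '[{"wx":0,"wy":0,"wz":10,"tx":0.08,"ty":-0.9,"tz":0,"jaw":-0.7},{"wx":0,"wy":0,"wz":20,"tx":0.31,"ty":-1.77,"tz":0,"jaw":-0.7},{"wx":0,"wy":0,"wz":30,"tx":0.7,"ty":-2.59,"tz":0,"jaw":-0.7},{"wx":0,"wy":0,"wz":38,"tx":1.1,"ty":-3.19,"tz":0,"jaw":-0.7},{"wx":0,"wy":0,"wz":42,"tx":1.34,"ty":-3.47,"tz":0,"jaw":-0.7},{"wx":0,"wy":0,"wz":42,"tx":1.34,"ty":-3.47,"tz":0,"jaw":-0.7},{"wx":0,"wy":0,"wz":39,"tx":1.16,"ty":-3.26,"tz":0,"jaw":-0.7},{"wx":0,"wy":0,"wz":36,"tx":0.99,"ty":-3.04,"tz":0,"jaw":-0.7}]'; python3 arc.py
python3 -m handwheel '[{"wx":0,"wy":0,"wz":-3,"tx":0.01,"ty":0.27,"tz":0,"jaw":-0.7},{"wx":0,"wy":0,"wz":-5,"tx":0.02,"ty":0.45,"tz":0,"jaw":-0.7}]'; python3 arc.py
python3 -m handwheel '[{"wx":0,"wy":0,"wz":-3,"tx":0.01,"ty":0.27,"tz":0,"jaw":-0.7},{"wx":0,"wy":0,"wz":-5,"tx":0.02,"ty":0.45,"tz":0,"jaw":-0.7}]'; python3 arc.py
```

```text
time: 18.45
ee_pos: [0.4615, 0.1127, 0.118]
orientation: [-3.139, -0.003, -0.217]
force: [8.3, 5.3, -5.4]
width: 0.0217
grip_force: 15.0
t 18.45 theta 167.11829053061402 r 0.12869624423702444 tooly-tangent 0.471763666826746 Ftan -6.992403913930992 Frad -6.909273350227578 grip 15.004172773333266 0.021683596930811358
time: 18.7
ee_pos: [0.4594, 0.102, 0.1179]
orientation: [-3.139, -0.002, -0.13]
force: [6.1, 6.2, -4.8]
width: 0.0214
grip_force: 15.0
t 18.7 theta 171.9885965994261 r 0.12883057581581323 tooly-tangent 0.5857255978262401 Ftan -6.996546112816011 Frad -5.207788638054837 grip 15.00514046754688 0.021441054539762285
time: 18.95
ee_pos: [0.4582, 0.0911, 0.1179]
orientation: [-3.139, -0.002, -0.042]
force: [4.7, 7.1, -2.4]
width: 0.0217
grip_force: 15.0
t 18.95 theta 176.82827509882233 r 0.12898594905462793 tooly-tangent 0.7706587788240427 Ftan -7.38112330026034 Frad -4.320807747037644 grip 15.005381276132539 0.02168441894220999
```

```bash
python3 -m handwheel '[{"wx":0,"wy":0,"wz":-2,"tx":0.01,"ty":0.18,"tz":0,"jaw":-0.7},{"wx":0,"wy":0,"wz":-4,"tx":0.02,"ty":0.36,"tz":0,"jaw":-0.7}]'; python3 arc.py
python3 -m handwheel '[{"wx":0,"wy":0,"wz":-2,"tx":0.01,"ty":0.18,"tz":0,"jaw":-0.7},{"wx":0,"wy":0,"wz":-4,"tx":0.02,"ty":0.36,"tz":0,"jaw":-0.7}]'; python3 arc.py
python3 -m handwheel '[{"wx":0,"wy":0,"wz":0,"tx":0,"ty":0,"tz":0,"jaw":-0.7},{"wx":0,"wy":0,"wz":0,"tx":0,"ty":0,"tz":0,"jaw":-0.7}]'|tail -0; python3 arc.py
```

```text
time: 19.2
ee_pos: [0.458, 0.0825, 0.1179]
orientation: [-3.139, -0.002, 0.028]
force: [1.6, 8.9, -0.4]
width: 0.0216
grip_force: 15.0
t 19.2 theta 180.65189463507056 r 0.12902327293066465 tooly-tangent 0.9544567117298755 Ftan -8.91714172957573 Frad -1.6682830941157913 grip 15.004599557141773 0.021557415717727787
time: 19.45
ee_pos: [0.4583, 0.0739, 0.1179]
orientation: [-3.138, -0.001, 0.098]
force: [-0.8, 8.3, 2.2]
width: 0.0216
grip_force: 15.0
t 19.45 theta 184.50801472402935 r 0.1291221315501606 tooly-tangent 1.1246109565973939 Ftan -8.382762392312742 Frad 0.11119966985309412 grip 15.00352027011104 0.021550164637222712
t 19.7 theta 184.6294563308959 r 0.1291418539637144 tooly-tangent 0.9247225197279363 Ftan -7.2988574698964115 Frad 0.10857360739738309 grip 15.001642088172957 0.021686196657520744Exception ignored on flushing sys.stdout:
BrokenPipeError: [Errno 32] Broken pipe
```

Held still, the push-back is about 7.3 N, right at firm. I'll swing back and check what the holding pawl actually retains.

```bash
python3 -m handwheel '[{"wx":0,"wy":0,"wz":8,"tx":0.05,"ty":-0.72,"tz":0,"jaw":-0.7},{"wx":0,"wy":0,"wz":16,"tx":0.2,"ty":-1.43,"tz":0,"jaw":-0.7},{"wx":0,"wy":0,"wz":23,"tx":0.41,"ty":-2.03,"tz":0,"jaw":-0.7},{"wx":0,"wy":0,"wz":24,"tx":0.45,"ty":-2.1,"tz":0,"jaw":-0.7}]'; python3 arc.py
python3 - <<'E'
from h import *
im,d=viewer.get_image("top");cv2.imwrite("pics/t3.png",cv2.resize(im[165:240,215:350,::-1],None,fx=5.5,fy=5.5,interpolation=cv2.INTER_CUBIC))
E
```

```text
time: 20.2
ee_pos: [0.4656, 0.1259, 0.1179]
orientation: [-3.14, -0.002, -0.324]
force: [3.9, -2.3, 1.1]
width: 0.0215
grip_force: 15.0
t 20.2 theta 160.96264479365368 r 0.12839080270253808 tooly-tangent 0.4559353109005997 Ftan 0.9341001199425212 Frad -4.401711989248661 grip 14.9994231085293 0.021515837915802725
```

View pics/t3.png

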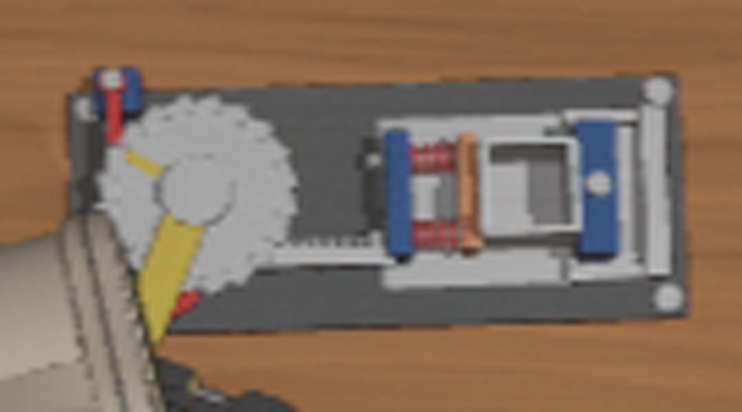

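The crop shows the tube clamped between pad (x≈470) and stop (x≈600). The springs are compressed about 10 mm (jaw edge 411 to pad face 481), so about 24 N after the slip-back. It needs about one more notch. I'll drive slowly until the next tooth seats.

```bash
python3 -m handwheel '[{"wx":0,"wy":0,"wz":-6,"tx":0.03,"ty":0.54,"tz":0,"jaw":-0.7},{"wx":0,"wy":0,"wz":-12,"tx":0.11,"ty":1.08,"tz":0,"jaw":-0.7},{"wx":0,"wy":0,"wz":-12,"tx":0.11,"ty":1.08,"tz":0,"jaw":-0.7},{"wx":0,"wy":0,"wz":-12,"tx":0.11,"ty":1.08,"tz":0,"jaw":-0.7}]'|tail -1; python3 arc.py
python3 -m handwheel '[{"wx":0,"wy":0,"wz":-4,"tx":0.02,"ty":0.36,"tz":0,"jaw":-0.7},{"wx":0,"wy":0,"wz":-8,"tx":0.05,"ty":0.72,"tz":0,"jaw":-0.7},{"wx":0,"wy":0,"wz":-12,"tx":0.11,"ty":1.08,"tz":0,"jaw":-0.7}]'|tail -1; python3 arc.py
python3 -m handwheel '[{"wx":0,"wy":0,"wz":-1,"tx":0,"ty":0.09,"tz":0,"jaw":-0.7},{"wx":0,"wy":0,"wz":-2,"tx":0,"ty":0.18,"tz":0,"jaw":-0.7}]'|tail -1; python3 arc.py
```

```text
grip_force: 15.0
t 20.75 theta 173.06136164501441 r 0.128778503414959 tooly-tangent 0.46940797192263517 Ftan -5.509775545206736 Frad -4.33371650178381 grip 15.000201102811843 0.022231012591007127
grip_force: 15.0
t 21.125 theta 184.72265799076675 r 0.1291869345949115 tooly-tangent 0.9922355666396925 Ftan -9.688839857241902 Frad -2.88827983959984 grip 15.003296632203273 0.02171521640315069
grip_force: 15.0
t 21.375 theta 186.6139252455415 r 0.12925702632275152 tooly-tangent 1.0004303386984361 Ftan -9.386111840994573 Frad -1.1567240776729801 grip 15.003472226089798 0.021475856574444483
```

```bash
python3 -m handwheel '[{"wx":0,"wy":0,"wz":-1,"tx":0,"ty":0.09,"tz":0,"jaw":-0.7},{"wx":0,"wy":0,"wz":-2,"tx":0,"ty":0.18,"tz":0,"jaw":-0.7},{"wx":0,"wy":0,"wz":-3,"tx":0.01,"ty":0.27,"tz":0,"jaw":-0.7}]'|tail -1; python3 arc.py
python3 -m handwheel '[{"wx":0,"wy":0,"wz":-1,"tx":0,"ty":0.09,"tz":0,"jaw":-0.7},{"wx":0,"wy":0,"wz":-2,"tx":0,"ty":0.18,"tz":0,"jaw":-0.7}]'|tail -1; python3 arc.py
python3 -m handwheel '[{"wx":0,"wy":0,"wz":0,"tx":0,"ty":0,"tz":0,"jaw":-0.7},{"wx":0,"wy":0,"wz":0,"tx":0,"ty":0,"tz":0,"jaw":-0.7}]'|tail -1; python3 arc.py
```

```text
grip_force: 15.0
t 21.75 theta 189.5231615832326 r 0.12933799519796305 tooly-tangent 1.0961488362065097 Ftan -10.417006592548104 Frad 0.15161192206467894 grip 15.002600670559332 0.0215524457431177
grip_force: 15.0
t 22.0 theta 191.46645427073392 r 0.12939281031526034 tooly-tangent 1.164108870206661 Ftan -10.130315151299692 Frad -0.49409645175210687 grip 15.003092157421634 0.021558454981350714
grip_force: 15.0
t 22.25 theta 191.5695202746878 r 0.12939929130803243 tooly-tangent 1.0174230050992321 Ftan -8.850323944075715 Frad -0.055794731211228236 grip 15.001645482843742 0.021817275416357182
```

Driving force is 10.3 N, which is firm. Swing back and check what's held.

```bash
python3 -m handwheel '[{"wx":0,"wy":0,"wz":8,"tx":0.05,"ty":-0.72,"tz":0,"jaw":-0.7},{"wx":0,"wy":0,"wz":16,"tx":0.2,"ty":-1.43,"tz":0,"jaw":-0.7},{"wx":0,"wy":0,"wz":24,"tx":0.45,"ty":-2.1,"tz":0,"jaw":-0.7},{"wx":0,"wy":0,"wz":31,"tx":0.74,"ty":-2.67,"tz":0,"jaw":-0.7},{"wx":0,"wy":0,"wz":31,"tx":0.74,"ty":-2.67,"tz":0,"jaw":-0.7}]'; python3 arc.py
python3 - <<'E'
from h import *
im,d=viewer.get_image("top");cv2.imwrite("pics/t4.png",cv2.resize(im[165:240,215:350,::-1],None,fx=5.5,fy=5.5,interpolation=cv2.INTER_CUBIC))
a=cv2.imread("pics/t3.png");b=cv2.imread("pics/t4.png")
for n,x in(("t3",a),("t4",b)):
    H,S,V=cv2.split(cv2.cvtColor(x,cv2.COLOR_BGR2HSV))
    bl=(H>100)&(H<130)&(S>120);o=(H<14)&(S>100)&(V>130)
    print(n,"jaw",np.median([np.where(bl[y,370:430])[0].max()+370 for y in range(150,230,5) if bl[y,370:430].any()]),"pad face",np.median([np.where(o[y,440:500])[0].max()+440 for y in range(150,230,5) if o[y,440:500].any()]),"mark",[np.round(np.argwhere((H>20)&(H<33)&(S>130)&(np.hypot(np.arange(742)-197,np.arange(412)[:,None]-190)<75)&(np.arange(412)[:,None]<195)).mean(0))])
E
```

```text
time: 22.88
ee_pos: [0.4654, 0.1256, 0.1179]
orientation: [-3.14, -0.002, -0.324]
force: [5.3, -1.5, 0.6]
width: 0.0215
grip_force: 15.0
t 22.875 theta 161.09493768498012 r 0.12848167588120868 tooly-tangent 0.3460132138006884 Ftan -0.2609619430864256 Frad -5.5344022539355935 grip 15.000811752397567 0.021536263194117205
t3 jaw 406.0 pad face 471.5 mark [array([164., 144.])]
t4 jaw 420.5 pad face 472.0 mark [array([181., 137.])]
```

```bash
python3 - <<'E'
import cv2,numpy as np
x=cv2.resize(cv2.imread("pics/t2.png"),None,fx=5.5/3.5,fy=5.5/3.5)
H,S,V=cv2.split(cv2.cvtColor(x,cv2.COLOR_BGR2HSV))
bl=(H>100)&(H<130)&(S>120);o=(H<14)&(S>100)&(V>130)
print("jaw",np.median([np.where(bl[y,300:380])[0].max()+300 for y in range(150,230,5) if bl[y,300:380].any()]),"pad",np.median([np.where(o[y,400:470])[0].max()+400 for y in range(150,230,5) if o[y,400:470].any()]))
E
```

```text
jaw 349.0 pad 437.0
```

Compression is now about 18.4 mm, so about 44 N held, on target. Press lightly to the rear stop, let go and lift.

```bash
python3 -m handwheel '[{"wx":0,"wy":0,"wz":1.5,"tx":0,"ty":-0.14,"tz":0,"jaw":-0.7},{"wx":0,"wy":0,"wz":1.5,"tx":0,"ty":-0.14,"tz":0,"jaw":-0.7}]'; python3 arc.py
python3 -m handwheel '[{"wx":0,"wy":0,"wz":0,"tx":0,"ty":0,"tz":0,"jaw":0.2},{"wx":0,"wy":0,"wz":0,"tx":0,"ty":0,"tz":0,"jaw":0.2},{"wx":0,"wy":0,"wz":0,"tx":0,"ty":0,"tz":0,"jaw":0.2},{"wx":0,"wy":0,"wz":0,"tx":0,"ty":0,"tz":-2,"jaw":0.2},{"wx":0,"wy":0,"wz":0,"tx":0,"ty":0,"tz":-4,"jaw":0.2},{"wx":0,"wy":0,"wz":0,"tx":-2,"ty":0,"tz":-5,"jaw":0.2},{"wx":0,"wy":0,"wz":0,"tx":-2,"ty":0,"tz":-5,"jaw":0.2}]'
python3 - <<'E'
from h import *
c=viewer.camera_info("wrist");im,d=viewer.get_image("wrist")
P=cloud(c,d);k=(d>0)&(np.hypot(P[...,0]-.465,P[...,1]-.12)<.035)&(P[...,2]>.132)&(P[...,2]<.15);Q=P[k]
if len(Q)>9:
    (x,y),r=cv2.minEnclosingCircle((Q[:,:2]*1000).astype(np.float32));print("knob",x,y,r,"theta",np.degrees(np.arctan2(y-84,x-587))%360)
t,_=viewer.get_image("top");cv2.imwrite("pics/fin.png",np.hstack([cv2.resize(im[...,::-1],(390,292)),cv2.resize(t[165:290,215:383,::-1],(390,292))]))
E
```

```text
time: 23.18
ee_pos: [0.4662, 0.1277, 0.1179]
orientation: [-3.141, -0.002, -0.35]
force: [5.0, -1.5, 0.0]
width: 0.0214
grip_force: 15.0
t 23.175 theta 160.0927879931098 r 0.1284449094752666 tooly-tangent -0.1431602925503057 Ftan -0.2861461003316472 Frad -5.214624729511476 grip 14.999915447551757 0.02140827005328356
time: 24.05
ee_pos: [0.4173, 0.1471, 0.2446]
orientation: [-3.138, -0.001, -0.346]
force: [0.2, -0.0, -0.4]
width: 0.0523
grip_force: 0.0
knob 465.1199035644531 129.69850158691406 10.936885833740234 theta 159.44664800179427
```

View pics/fin.png

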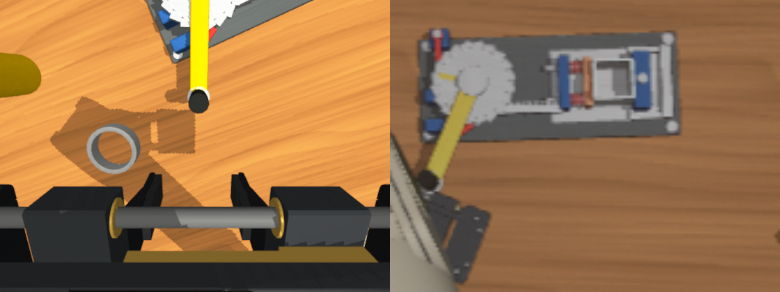

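The picture shows the tube clamped and the knob free at (198,100) left, (430,180) right. No stop force was felt at 160.1°, so the lever may be a fraction of a degree short. I'll re-grip and nudge it onto the stop.

```bash
python3 -m handwheel '[{"wx":0,"wy":0,"wz":0,"tx":2,"ty":0,"tz":0.5,"jaw":0.2},{"wx":0,"wy":0,"wz":0,"tx":2,"ty":0,"tz":0.5,"jaw":0.2},{"wx":0,"wy":0,"wz":0,"tx":2,"ty":0,"tz":3,"jaw":0.2},{"wx":0,"wy":0,"wz":0,"tx":2,"ty":0,"tz":5,"jaw":0.2},{"wx":0,"wy":0,"wz":0,"tx":2,"ty":0,"tz":5,"jaw":-0.7},{"wx":0,"wy":0,"wz":0,"tx":2,"ty":0,"tz":5,"jaw":-0.7},{"wx":0,"wy":0,"wz":0,"tx":2,"ty":0,"tz":5,"jaw":-0.7},{"wx":0,"wy":0,"wz":0,"tx":2,"ty":0,"tz":5,"jaw":-0.7}]' |tail -1; python3 arc.py
python3 -m handwheel '[{"wx":0,"wy":0,"wz":0.5,"tx":0,"ty":-0.05,"tz":0,"jaw":-0.7},{"wx":0,"wy":0,"wz":1,"tx":0,"ty":-0.1,"tz":0,"jaw":-0.7},{"wx":0,"wy":0,"wz":1,"tx":0,"ty":-0.1,"tz":0,"jaw":-0.7}]'|tail -1; python3 arc.py
```

```text
grip_force: 15.0
t 25.15 theta 160.13566119905036 r 0.12858334723873224 tooly-tangent -0.2070904743084725 Ftan 0.03318356144885959 Frad 2.7154241599432263 grip 15.000820232089609 0.021601785452427236
grip_force: 15.0
t 25.525 theta 160.01172804373715 r 0.12838570601244775 tooly-tangent -1.201934976955556 Ftan 14.27654679173283 Frad 3.279715677582093 grip 14.990469509793911 0.02184766507905502
```

At the stop (14 N reaction, θ=160.0°). Ease off that push, open and lift clear.

```bash
python3 -m handwheel '[{"wx":0,"wy":0,"wz":-0.7,"tx":0,"ty":0.07,"tz":0,"jaw":-0.7},{"wx":0,"wy":0,"wz":-0.7,"tx":0,"ty":0.07,"tz":0,"jaw":0.2},{"wx":0,"wy":0,"wz":-0.7,"tx":0,"ty":0.07,"tz":0,"jaw":0.2},{"wx":0,"wy":0,"wz":-0.7,"tx":0,"ty":0.07,"tz":0,"jaw":0.2},{"wx":0,"wy":0,"wz":-0.7,"tx":0,"ty":0.07,"tz":-2,"jaw":0.2},{"wx":0,"wy":0,"wz":-0.7,"tx":0,"ty":0.07,"tz":-4,"jaw":0.2},{"wx":0,"wy":0,"wz":-0.7,"tx":0,"ty":0,"tz":-5,"jaw":0.2},{"wx":0,"wy":0,"wz":-0.7,"tx":0,"ty":0,"tz":-5,"jaw":0.2},{"wx":0,"wy":0,"wz":-0.7,"tx":0,"ty":0,"tz":-5,"jaw":0.2}]'
python3 - <<'E'
from h import *
from rig import job
c=viewer.camera_info("wrist");im,d=viewer.get_image("wrist");P=cloud(c,d)
k=(d>0)&(np.hypot(P[...,0]-.465,P[...,1]-.12)<.035)&(P[...,2]>.132)&(P[...,2]<.15);Q=P[k]
if len(Q)>9:
    (x,y),r=cv2.minEnclosingCircle((Q[:,:2]*1000).astype(np.float32));print("knob theta",np.degrees(np.arctan2(y-84,x-587))%360)
print(job.job_done())
E
```

```text
time: 26.65
ee_pos: [0.4659, 0.1306, 0.2417]
orientation: [3.141, 0.001, -0.355]
force: [0.6, -0.1, 0.1]
width: 0.0524
grip_force: 0.0
knob theta 159.52769832638498
the job is handed in; nothing more can be done
None
```

The tube is upright and clamped between pad and stop at an estimated 44 N (10.3 N at the lever), the lever is back at its rear stop, the gripper is clear, and the job was handed in at about 27 s; the tube sits about 2 mm off the jaws' centre line, and no verdict was returned.

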